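# Unlock the child-proof cap of the squat cleaner jar

### The job

Open the squat, wide jar of cleaner on the phone-repair bench: push its child-proof winged cap down hard, keep it down while you turn it anticlockwise (seen from above) by about a quarter turn, then let go so that the cap springs up unlocked. Leave the tall bottle with the same kind of cap alone.

Things in the scene. Friction and masses are not known exactly. Their poses are not given: they have to be found in the camera images.
- jar: The squat jar with its stand; origin on the jar's axis at bench level, z up. White round jar, 86 mm wide, body 75 mm tall, blank label, fixed in a bolted-down steel stand (round base 120 mm wide, 12 mm high) that cannot turn. Its cap: a ribbed grey disc 66 mm wide, 26 mm tall, with an upright wing (bar) on its flat top, 46 mm long, 14 mm thick, 22 mm high. 0.13 to 0.27 m left or right of the robot's centre line.
- jar_grip (a point): Point on the axis of the squat jar's cap, halfway up the wing: 11 mm above the cap's flat top, 134 mm above the bench while locked. z up, x along the wing (grip it across y, fingertips down to the flat top so they can press). It turns and moves with the cap. A spring pushes the cap up: 9 N starts it down, 11.5 N gives 5 mm, 13.5 N the full 9 mm. Unlocked and let go it stands 8 mm up.
- jar_turn (a joint): Turn of the squat jar's cap, rad: 0 shut, growing anticlockwise seen from above, hard stop at 1.65. A tooth blocks it at about 0.06 unless the cap is pressed 5 mm or more down. Past 0.6 the press is no longer needed; past about 0.95 the cap is unlocked and springs up once it is not held down. Forcing it past the tooth unpressed spoils the job. The wing points along x of jar at 0.
- tall_grip (a point): The same point on the cap of the tall bottle, to be left alone: white round bottle 72 mm wide, body 150 mm tall, same kind of stand and grey winged cap. The point is 209 mm above the bench, the wing's upper edge 220 mm. It stands on the other side of the robot's centre line, at least 0.26 m from the squat jar.
There are look-alikes about, which are no part of the job. What is shaped like the jar but green is not meant.

How it is judged:
By the outcome, as a careful person would: the job done as asked, in the order asked, and still so for the second after the job is handed in, with the robot touching nothing.
It also fails if it takes over 35 s, if anything falls off the work surface, if the arm or the gripper's body presses on something with over 40 N, if the wrist force passes 120 N, or if a joint passes its speed limit or range.

### The arm

A 6-joint arm with a two-finger parallel gripper is mounted at the origin on the work surface. World frame = base frame: x ahead of the robot, y to its left, z up, the work surface at z = 0. Lengths are in m, angles in rad, forces in N, time in s.
With the tool pointing down it reaches from about 0.25 to 0.775 m from the base axis. Payload 8.9 kg.
Tool frame: the origin (TCP) lies on the mounting face of the last link; the fingertips stand 173 mm ahead of it and the grasp point (between the pads) lies 155 mm ahead of it; y points along the fingers, x is the direction in which the jaws open and shut, and the axes are right-handed (so a half turn about y gives the same grasp; the last joint's range is limited). The gripper opens to 85 mm and grips with 20 to 120 N. Pads are 22 mm wide; open, the fingers measure 114 mm over their backs; the gripper's body (76 mm by 85 mm) begins 54 mm behind the grasp point. The pads swing forward as they close: fully open they stand 13 mm farther back than shut.
Start: joints at [1.102, 0.291, -0.153, 1.127, 0, 1.431], TCP at [0.17, 0.497, 0.405] pointing down, gripper open.
Joint ranges: [-2.52, 2.52], [-0.91, 1.74], [-1.3, 1.37], [-1.96, 2.02], [-1.52, 1.47], [-3.14, 3.14]. Speed limits (rad/s): [2.22, 2.22, 2.79, 3.14, 3.14, 3.14].

### API

Orientations are given as a 3x3 rotation matrix whose columns are the frame's x, y, z axes.
In Python, from cell import arm, optics, job gives the robot as it stands.
- The arm moves only by the tool drive_tool, never from a script. Its argument "moves" is one flat list of numbers, 7 for each row, row after row: the shift along the world's x, y, z in cm, then the turn, a rotation vector about the world's x, y, z in rad, then the gripper command: -1 is shut, 1 is fully open, values between are in proportion. A call has 1 to 5 rows; each row shifts and turns the commanded pose from where the row before left it; what a row does not reach is not made up. A row lasts 1/8 s, in which the tool goes at most 62.5 mm and 10.7 degrees, less where a joint would pass 70% of its speed; a pose out of reach is approached as far as the arm can. A call is refused whole if a number of a shift passes 6.25 or a number of a turn 0.188, either way. A call with a gripper value outside its range is refused whole. The fingers move at their own pace and stop on an object; "newtons" is the grip in N (left out, the last holds). Time passes only in rows, so rows that do not move let the fingers close. It gives the time, the measured TCP pose, the force and the opening at its end, in the units of the state.
- arm.get_state(): the state, without advancing time (a new reading comes with each control period).
- optics.get_image(name): name is "side" or "top"; returns (picture, depth): 480x640x3 uint8, blue, green, red; 480x640 float32, m along the optical axis (not along the pixel's ray), 0 where there is no reading.
- optics.camera_params(name): a dict with "vertical_fov" (degrees; the focal length in pixels is half the picture's height over the tangent of half this angle, whatever the lens; pixels are square), "cx", "cy" (the principal point, pixels), "world_from_camera" (4x4, takes a point from camera to world coordinates). Camera axes: x right, y down, z forward; pixel columns grow to the right and rows downward; lengths in m; the calibration is good to about 2 mm. A picture is of the moment at which its call begins. camera_params takes no time and is no camera call.
- job.sign_off(): hands the job in, once; it reports no verdict.
The state is a dict: "time_s": time; "joint_pos": joint angles; "qd": joint speeds; "effort": joint torques, N m; "tcp_pos": TCP position; "tool_rot": TCP orientation; "force": force on the tool from outside, world axes, zero at the start; "torque": the same for the moment, N m; "finger_gap": finger opening in m.
Only numpy, scipy, OpenCV 4.12 (cv2) and the standard library are available. Lean on these libraries where they do the work, as an engineer would, in place of code of your own. Each camera call takes 0.05 s, during which the arm holds its last target. There are 200 camera calls.

## Working session

There is one attempt and no reset: what is moved stays moved. The work goes in short steps, Python scripts to look and compute and a tool call to move; the robot and the scene stay as the last step left them, time stands still between calls to the robot, and variables do not carry over. Pictures are saved under pics/ and viewed, about 8 in all and at most 12, crops included, and the job is handed in when it is done.

Besides the shell and the picture viewer there is one more tool, called after "Request:" by a JSON object that holds its "api" and its "payload", one argument or row to a line. drive_tool: Moves the arm, as the interface text tells. Its arguments: {"type":"object","properties":{"moves":{"type":"array"},"newtons":{"type":"number"}},"required":["moves"]}

```bash
mkdir -p pics; cat > h.py <<'E'
import numpy as np, cv2
from cell import arm, optics, job
def cam(n):
    p=optics.camera_params(n); f=240/np.tan(np.radians(p["vertical_fov"])/2)
    return f,p["cx"],p["cy"],np.array(p["world_from_camera"])
def shot(n,fn):
    im,d=optics.get_image(n); cv2.imwrite("pics/"+fn+".png",im); np.savez("pics/"+fn,im=im,d=d); return im,d
def cloud(n,d):
    f,cx,cy,T=cam(n); v,u=np.mgrid[:480,:640]
    P=np.stack([(u-cx)/f*d,(v-cy)/f*d,d],-1)
    return P@T[:3,:3].T+T[:3,3]
def plane(n,u,v,z):
    f,cx,cy,T=cam(n); r=T[:3,:3]@np.array([(u-cx)/f,(v-cy)/f,1]); return T[:3,3]+r*(z-T[2,3])/r[2]
E
python3 - <<'E'
from h import *
ims=[shot(n,n+"0") for n in("side","top")]
for n in("side","top"): print(cam(n))
s=arm.get_state(); print({k:np.round(v,3) for k,v in s.items()})
E
```

```text
(np.float64(478.13536236242805), 318.55265485276794, 246.66649592202103, array([[ 0.88775291, -0.33403672,  0.31672423,  0.31017523],
       [-0.45992837, -0.67204608,  0.58036192, -0.55238082],
       [ 0.01899109, -0.66088844, -0.75024383,  0.80744816],
       [ 0.        ,  0.        ,  0.        ,  1.        ]]))
(np.float64(502.0593496447401), 329.0441207805194, 244.00564922183395, array([[ 0.08933953, -0.97154435,  0.21936279,  0.40589886],
       [-0.99599968, -0.08753388,  0.01795699, -0.03742272],
       [ 0.00175567, -0.22008954, -0.97547809,  0.91406018],
       [ 0.        ,  0.        ,  0.        ,  1.        ]]))
{'time_s': np.float64(0.1), 'joint_pos': array([ 1.102,  0.291, -0.154,  1.127,  0.   ,  1.431]), 'qd': array([-0.   , -0.002,  0.001, -0.   , -0.   , -0.   ]), 'effort': array([ 3.0000e-03, -5.3798e+01,  3.3192e+01,  9.0000e-03, -0.0000e+00,
       -0.0000e+00]), 'tcp_pos': array([0.17 , 0.497, 0.404]), 'tool_rot': array([[ 0.324, -0.001, -0.946],
       [ 0.946, -0.001,  0.324],
       [-0.001, -1.   ,  0.   ]]), 'force': array([ 0.216,  0.103, -0.722]), 'torque': array([ 0.01 , -0.061,  0.047]), 'finger_gap': np.float64(0.085)}
```

View pics/top0.png

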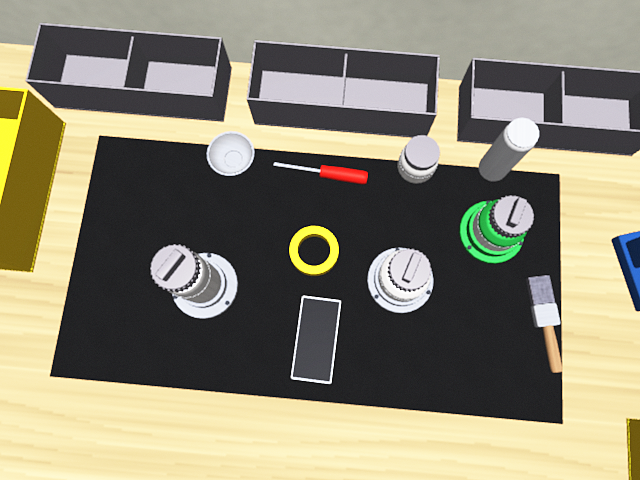

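View pics/side0.png

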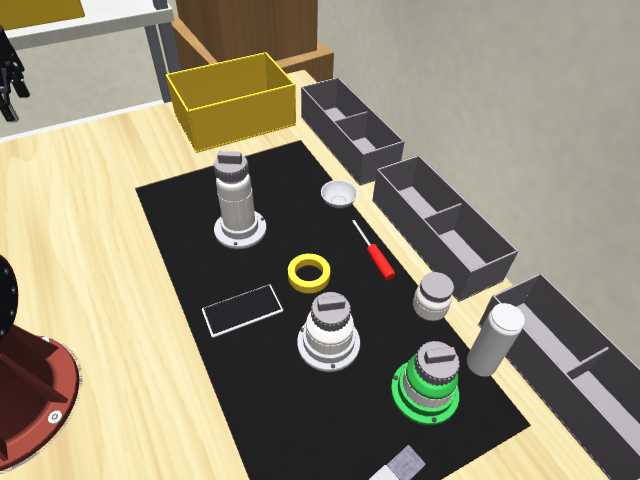

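The top view shows the white squat jar with its cap at about (408,267), the tall bottle at (180,268), and the green look-alike at (505,220). In the side view the jar is at about (330,325). Next I measure the wing and the cap's flat top.

```bash
python3 - <<'E'
from h import *
for n,(u0,u1,v0,v1) in {"top":(360,445,235,320),"side":(290,370,280,380)}.items():
    z=np.load(f"pics/{n}0.npz"); C=cloud(n,z["d"]); m=np.zeros((480,640),bool); m[v0:v1,u0:u1]=True; m&=z["d"]>0
    zz=C[...,2]; print(n,np.histogram(zz[m],np.arange(0.0,.165,.005)))
    for nm,a,b in(("wingtop",.139,.150),("capflat",.117,.129)):
        k=m&(zz>a)&(zz<b); 
        k=cv2.morphologyEx(k.astype(np.uint8),cv2.MORPH_OPEN,np.ones((2,2)))>0
        P=C[k]; (c,s,an)=cv2.minAreaRect((P[:,:2]*1000).astype(np.float32))
        ev,V=np.linalg.eigh(np.cov(P[:,:2].T)); print(nm,len(P),"med",np.median(P,0).round(4),"rect",np.round(c,1),np.round(s,1),round(an,1),"pca deg",np.degrees(np.arctan2(V[1,1],V[0,1])).round(1))
    im=z["im"]; cv2.imwrite(f"pics/c_{n}.png",cv2.resize(im[v0:v1,u0:u1],None,fx=6,fy=6,interpolation=cv2.INTER_CUBIC))
a=cv2.imread("pics/c_top.png");b=cv2.imread("pics/c_side.png");h=min(len(a),len(b))
cv2.imwrite("pics/c.png",cv2.resize(np.hstack([a[:h],b[:h]]),None,fx=.8,fy=.8))
E
```

```text
top (array([1437,  362,  478,   27,   15,   51,  256,   37,   18,   27,   16,
         17,   33,   53,  113,  219,  205,   39,    0,   11,   26,   30,
         27,  177,  874,   12,   14,   12,  228,   32,    0,    0]), array([0.   , 0.005, 0.01 , 0.015, 0.02 , 0.025, 0.03 , 0.035, 0.04 ,
       0.045, 0.05 , 0.055, 0.06 , 0.065, 0.07 , 0.075, 0.08 , 0.085,
       0.09 , 0.095, 0.1  , 0.105, 0.11 , 0.115, 0.12 , 0.125, 0.13 ,
       0.135, 0.14 , 0.145, 0.15 , 0.155, 0.16 ]))
wingtop 263 med [ 0.5529 -0.1575  0.1433] rect [ 555.3 -159.1] [16.4 49.5] 71.3 pca deg 159.4
capflat 1019 med [ 0.5516 -0.153   0.1216] rect [ 513.5 -111.8] [ 65.6 253.3] 40.8 pca deg 126.3
side (array([3081,  182,  652,  141,  236,   91,  263,  100,   62,   66,   59,
         67,   62,   96,   98,  196,  234,  173,    0,   13,   62,   66,
         53,   98,  577,   84,   49,   42,  124,   96,    0,    0]), array([0.   , 0.005, 0.01 , 0.015, 0.02 , 0.025, 0.03 , 0.035, 0.04 ,
       0.045, 0.05 , 0.055, 0.06 , 0.065, 0.07 , 0.075, 0.08 , 0.085,
       0.09 , 0.095, 0.1  , 0.105, 0.11 , 0.115, 0.12 , 0.125, 0.13 ,
       0.135, 0.14 , 0.145, 0.15 , 0.155, 0.16 ]))
wingtop 223 med [ 0.5544 -0.1576  0.1444] rect [ 456.2 -300.6] [580.4  44.3] 55.5 pca deg 54.6
capflat 708 med [ 0.549  -0.1676  0.123 ] rect [ 587.2 -142.7] [137.   64.6] 23.4 pca deg -156.2
```

View pics/c.png

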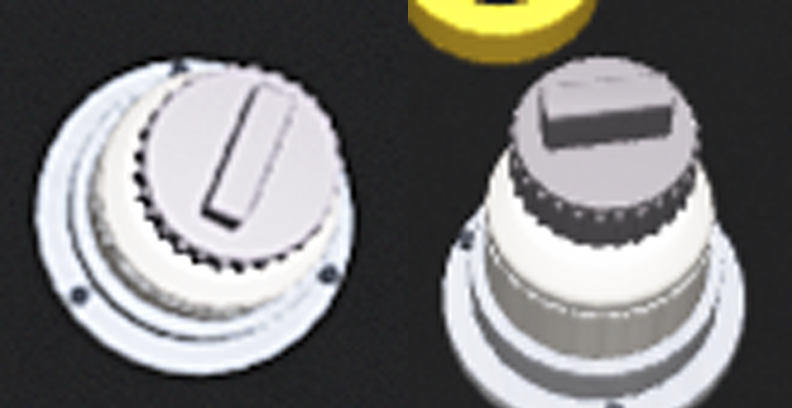

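The crops show the wing clearly, running at about -20°, with its top at about 0.144 m as it should be. I refine it robustly from saved data and start moving over.

```bash
python3 - <<'E'
from h import *
for n in("top","side"):
    z=np.load(f"pics/{n}0.npz"); C=cloud(n,z["d"]); zz=C[...,2]
    near=np.hypot(C[...,0]-.554,C[...,1]+.158)<.038
    for nm,a,b in(("wing",.139,.150),("cap",.117,.127),("tall",.21,.23)):
        k=(near if nm!="tall" else np.hypot(C[...,0]-.55,C[...,1]-.24)<.1)&(zz>a)&(zz<b); k=k.astype(np.uint8)
        nn,L,S,_=cv2.connectedComponentsWithStats(k); k=L==1+np.argmax(S[1:,4])
        P=C[k]; (c,s,an)=cv2.minAreaRect((P[:,:2]*1000).astype(np.float32)); cc,r=cv2.minEnclosingCircle((P[:,:2]*1000).astype(np.float32))
        ev,V=np.linalg.eigh(np.cov(P[:,:2].T)); print(n,nm,len(P),"mean",P.mean(0).round(4),"rect",np.round(c,1),np.round(s,1),"pca",np.degrees(np.arctan2(V[1,1],V[0,1])).round(1),"circ",np.round(cc,1),round(r,1))
E
```

```text
top wing 264 mean [ 0.5541 -0.1556  0.1434] rect [ 554.6 -155.9] [14. 46.] pca 161.3 circ [ 554.7 -155.5] 23.1
top cap 1029 mean [ 0.5531 -0.1549  0.1215] rect [ 554.  -155.4] [66.6 66.1] pca 71.6 circ [ 554.5 -155.8] 34.2
top tall 370 mean [0.5123 0.1966 0.2178] rect [513.  197.3] [14.7 45.7] pca 149.8 circ [512.8 196.7] 23.0
side wing 226 mean [ 0.5536 -0.1559  0.1445] rect [ 553.7 -155.4] [16.1 45.4] pca 161.5 circ [ 553.5 -155.8] 22.9
side cap 703 mean [ 0.5497 -0.1617  0.1228] rect [ 553.5 -155.7] [65.7 66.5] pca 122.6 circ [ 553.5 -155.6] 34.0
side tall 193 mean [0.5118 0.1966 0.2174] rect [512.8 198.5] [17.7 46.6] pca 150.3 circ [512.4 197.8] 23.4
```

Request:
{"api": "drive_tool", "payload": {
  "moves": [2.56,-4.37,1,0,0,0,1,2.56,-4.37,1,0,0,0,1,2.56,-4.37,1,0,0,0,1,2.56,-4.37,1,0,0,0,1,2.56,-4.37,0,0,0,0,1],
  "newtons": 60
}}

```text
time_s: 0.72
tcp_pos: [0.2986, 0.2768, 0.4452]
tool_rot: [[0.324, 0.001, -0.946], [0.946, 0.001, 0.324], [0.001, -1.0, -0.001]]
force: [1.5, -0.1, -0.4]
finger_gap: 0.0854
```

Request:
{"api": "drive_tool", "payload": {
  "moves": [2.56,-4.37,0,0,0,0,1,2.56,-4.37,0,0,0,0,1,2.56,-4.37,0,0,0,0,1,2.56,-4.37,0,0,0,0,1,2.56,-4.37,0,0,0,0,1]
}}

```text
time_s: 1.35
tcp_pos: [0.4265, 0.0581, 0.4446]
tool_rot: [[0.324, -0.0, -0.946], [0.946, 0.0, 0.324], [0.0, -1.0, 0.0]]
force: [0.3, 1.4, 0.1]
finger_gap: 0.0856
```

Both views agree: axis at (0.554, -0.156), wing at -18.6°, sizes as given. The jaws are already across it, at 71.1°.

Request:
{"api": "drive_tool", "payload": {
  "moves": [2.55,-4.28,0,0,0,0,1,2.55,-4.28,0,0,0,0,1,2.55,-4.28,0,0,0,0,1,2.55,-4.28,0,0,0,0,1,2.55,-4.28,0,0,0,0,1]
}}

```text
time_s: 1.98
tcp_pos: [0.5541, -0.1559, 0.4443]
tool_rot: [[0.324, -0.0, -0.946], [0.946, 0.0, 0.324], [0.0, -1.0, 0.001]]
force: [1.0, -0.2, -0.2]
finger_gap: 0.0854
```

Request:
{"api": "drive_tool", "payload": {
  "moves": [0,0,-3,0,0,0,1,0,0,-3,0,0,0,1,0,0,-3,0,0,0,0.2,0,0,-2,0,0,0,0,0,0,0,0,0,0,0]
}}

```text
time_s: 2.6
tcp_pos: [0.5528, -0.154, 0.3331]
tool_rot: [[0.324, -0.003, -0.946], [0.946, 0.001, 0.324], [0.0, -1.0, 0.004]]
force: [-0.3, -0.6, 0.3]
finger_gap: 0.0425
```

```bash
python3 - <<'E'
from h import *
s=arm.get_state(); print({k:np.round(v,4) for k,v in s.items()})
im,_=shot("side","s1"); cv2.imwrite("pics/s1c.png",cv2.resize(im[150:400,200:460],None,fx=2.3,fy=2.3))
E
```

```text
{'time_s': np.float64(2.6), 'joint_pos': array([-0.3991,  0.432 , -0.1384,  1.0041, -0.    , -0.0693]), 'qd': array([ 0.0001, -0.026 ,  0.045 ,  0.026 , -0.0009, -0.0002]), 'effort': array([-7.47000e-02, -6.00461e+01,  3.04876e+01, -6.27100e-01,
       -1.80000e-03,  0.00000e+00]), 'tcp_pos': array([ 0.5528, -0.154 ,  0.3331]), 'tool_rot': array([[ 3.239e-01, -3.400e-03, -9.461e-01],
       [ 9.461e-01,  1.400e-03,  3.239e-01],
       [ 2.000e-04, -1.000e+00,  3.600e-03]]), 'force': array([-0.2599, -0.6214,  0.2602]), 'torque': array([-0.0147,  0.0052,  0.013 ]), 'finger_gap': np.float64(0.0425)}
```

View pics/s1c.png

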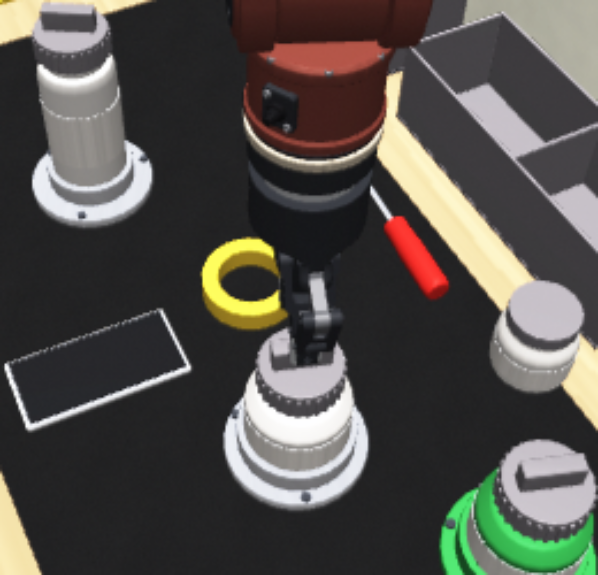

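The fingers stand just above the wing, one on either side (pixel about 310,345 in the crop). Next I go down and close.

Request:
{"api": "drive_tool", "payload": {
  "moves": [0,0,-1.2,0,0,0,0,0,0,-1.2,0,0,0,0,0,0,-1,0,0,0,0,0,0,0,0,0,0,0,0,0,0,0,0,0,0]
}}

```text
time_s: 3.28
tcp_pos: [0.5536, -0.1543, 0.3009]
tool_rot: [[0.324, 0.0, -0.946], [0.946, -0.0, 0.324], [0.0, -1.0, -0.0]]
force: [0.1, -0.8, 0.1]
finger_gap: 0.043
```

Request:
{"api": "drive_tool", "payload": {
  "moves": [0,0,0,0,0,0,-1,0,0,0,0,0,0,-1,0,0,0,0,0,0,-1,0,0,0,0,0,0,-1],
  "newtons": 60
}}

```text
time_s: 3.78
tcp_pos: [0.5537, -0.1542, 0.3013]
tool_rot: [[0.324, 0.001, -0.946], [0.946, 0.0, 0.324], [0.0, -1.0, -0.001]]
force: [0.4, 2.1, 5.8]
finger_gap: 0.0128
```

Gripped, with a gap of 13 mm. Next I press in small steps.

Request:
{"api": "drive_tool", "payload": {
  "moves": [0,0,-0.4,0,0,0,-1,0,0,0,0,0,0,-1]
}}

```text
time_s: 4.03
tcp_pos: [0.5537, -0.1541, 0.2974]
tool_rot: [[0.324, 0.001, -0.946], [0.946, 0.0, 0.324], [0.0, -1.0, -0.001]]
force: [-1.3, 2.3, 10.6]
finger_gap: 0.0127
```

Request:
{"api": "drive_tool", "payload": {
  "moves": [0,0,-0.4,0,0,0,-1,0,0,0,0,0,0,-1]
}}

```text
time_s: 4.28
tcp_pos: [0.5537, -0.1541, 0.2936]
tool_rot: [[0.324, 0.001, -0.946], [0.946, -0.0, 0.324], [0.0, -1.0, -0.001]]
force: [-1.5, 3.4, 12.8]
finger_gap: 0.0124
```

Request:
{"api": "drive_tool", "payload": {
  "moves": [0,0,-0.4,0,0,0,-1,0,0,0,0,0,0,-1]
}}

```text
time_s: 4.53
tcp_pos: [0.5537, -0.1541, 0.2919]
tool_rot: [[0.323, 0.003, -0.946], [0.946, -0.001, 0.323], [0.0, -1.0, -0.003]]
force: [-9.1, 6.0, 33.3]
finger_gap: 0.0125
```

The force jumps to 33 N after about 9 mm of travel, so the cap is fully down. Turning anticlockwise now.

Request:
{"api": "drive_tool", "payload": {
  "moves": [0,0,0,0,0,0.1,-1,0,0,0,0,0,0.1,-1,0,0,0,0,0,0.1,-1]
}}

```text
time_s: 4.9
tcp_pos: [0.5537, -0.1544, 0.2919]
tool_rot: [[0.027, 0.003, -1.0], [1.0, -0.002, 0.027], [-0.001, -1.0, -0.003]]
force: [-8.7, 2.6, 33.4]
finger_gap: 0.0128
```

Request:
{"api": "drive_tool", "payload": {
  "moves": [0,0,0,0,0,0.12,-1,0,0,0,0,0,0.12,-1,0,0,0,0,0,0.12,-1,0,0,0,0,0,0.12,-1,0,0,0,0,0,0.12,-1]
}}

```text
time_s: 5.52
tcp_pos: [0.5539, -0.1549, 0.2919]
tool_rot: [[-0.543, 0.003, -0.84], [0.84, -0.003, -0.543], [-0.004, -1.0, -0.001]]
force: [-8.0, 0.8, 30.2]
finger_gap: 0.0126
```

Request:
{"api": "drive_tool", "payload": {
  "moves": [0,0,0,0,0,0.12,-1,0,0,0,0,0,0.12,-1,0,0,0,0,0,0.12,-1,0,0,0,0,0,0.12,-1,0,0,0,0,0,0.12,-1]
}}

```text
time_s: 6.15
tcp_pos: [0.5543, -0.1553, 0.292]
tool_rot: [[-0.922, 0.004, -0.387], [0.387, -0.004, -0.922], [-0.005, -1.0, 0.002]]
force: [-4.3, -2.0, 27.5]
finger_gap: 0.0129
```

Request:
{"api": "drive_tool", "payload": {
  "moves": [0,0,0,0,0,0,-1,0,0,0,0,0,0,-1]
}}

```text
time_s: 6.4
tcp_pos: [0.5543, -0.1553, 0.2919]
tool_rot: [[-0.921, 0.004, -0.39], [0.39, -0.004, -0.921], [-0.005, -1.0, 0.002]]
force: [-6.5, -1.8, 28.2]
finger_gap: 0.0123
```

The tool turned 86° with the grip held. I ease up with the cap, open, and leave.

Request:
{"api": "drive_tool", "payload": {
  "moves": [0,0,-0.0,0,0,0,-1,0,0,0.6,0,0,0,-1,0,0,0.5,0,0,0,-1,0,0,0,0,0,0,-1]
}}

```text
time_s: 6.9
tcp_pos: [0.5543, -0.1553, 0.3014]
tool_rot: [[-0.921, 0.003, -0.39], [0.39, -0.003, -0.921], [-0.004, -1.0, 0.002]]
force: [0.3, -3.9, 8.0]
finger_gap: 0.0126
```

Request:
{"api": "drive_tool", "payload": {
  "moves": [0,0,0,0,0,0,0,0,0,0,0,0,0,0,0,0,0,0,0,0,0,0,0,0,0,0,0,0]
}}

```text
time_s: 7.4
tcp_pos: [0.554, -0.1547, 0.3005]
tool_rot: [[-0.921, 0.002, -0.39], [0.39, -0.001, -0.921], [-0.002, -1.0, 0.0]]
force: [1.1, -0.9, 5.5]
finger_gap: 0.0426
```

Request:
{"api": "drive_tool", "payload": {
  "moves": [0,0,2,0,0,0,0,0,0,4,0,0,0,0,0,0,4,0,0,0,0,-3,0,3,0,0,0,0,-4,0,0,0,0,0,0]
}}

```text
time_s: 8.02
tcp_pos: [0.4837, -0.1547, 0.4317]
tool_rot: [[-0.921, 0.004, -0.39], [0.39, -0.002, -0.921], [-0.004, -1.0, 0.001]]
force: [0.0, -0.8, -0.4]
finger_gap: 0.0426
```

Request:
{"api": "drive_tool", "payload": {
  "moves": [-4,0,0,0,0,0,0,-4,0,0,0,0,0,0,-4,0,0,0,0,0,0,0,0,0,0,0,0,0,0,0,0,0,0,0,0]
}}

```text
time_s: 8.65
tcp_pos: [0.3639, -0.1545, 0.43]
tool_rot: [[-0.921, 0.001, -0.39], [0.39, -0.001, -0.921], [-0.001, -1.0, 0.0]]
force: [0.0, 0.3, 0.7]
finger_gap: 0.043
```

```bash
python3 - <<'E'
from h import *
for n in("top","side"):
    im,d=shot(n,n+"2"); C=cloud(n,d); zz=C[...,2]
    near=np.hypot(C[...,0]-.554,C[...,1]+.156)<.038
    for nm,a,b in(("wing",.137,.17),("cap",.115,.136)):
        k=(near&(zz>a)&(zz<b)).astype(np.uint8)
        nn,L,S,_=cv2.connectedComponentsWithStats(k); k=L==1+np.argmax(S[1:,4]); P=C[k]
        if nm=="wing": P=P[P[:,2]>np.percentile(P[:,2],95)-.006]
        ev,V=np.linalg.eigh(np.cov(P[:,:2].T)); c,s,_=cv2.minAreaRect((P[:,:2]*1000).astype(np.float32))
        print(n,nm,len(P),"med",np.median(P,0).round(4),np.round(c,1),np.round(s,1),"pca",np.degrees(np.arctan2(V[1,1],V[0,1])).round(1))
cv2.imwrite("pics/f.png",cv2.resize(np.hstack([cv2.imread("pics/top2.png"),cv2.imread("pics/side2.png")]),(800,300),interpolation=cv2.INTER_AREA))
E
```

```text
top wing 273 med [ 0.5543 -0.1557  0.1513] [ 554.6 -156. ] [46.  14.5] pca 67.4
top cap 1090 med [ 0.5479 -0.1536  0.1294] [ 554.2 -155.8] [66.9 67.5] pca 157.0
side wing 204 med [ 0.5531 -0.1558  0.1529] [ 553.9 -154.9] [47.1 14.1] pca 67.3
side cap 945 med [ 0.5465 -0.1628  0.1306] [ 553.3 -155.5] [67.5 65.7] pca 157.3
```

View pics/f.png

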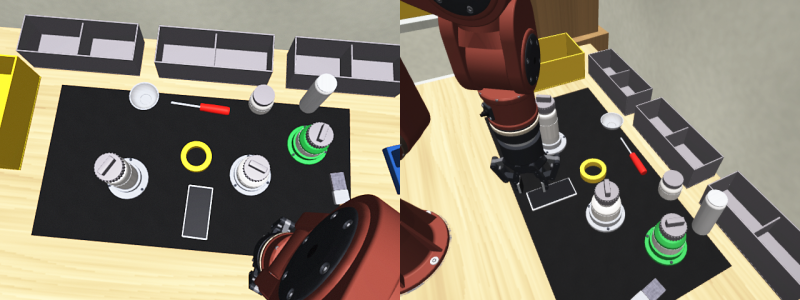

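The cap now stands 8 mm higher (wing top 0.152 m, before 0.144) and its wing is at 67.4° (before -18.6°), an 86° turn. The rest of the bench looks as before, and the arm is clear.

```bash
python3 -c "
from cell import job; print(job.sign_off())"
```

```text
the job is handed in; nothing more can be done
None
```

The squat jar's cap is open and unlocked, and I have handed the job in. I gripped the wing, pressed it about 9 mm down until it bottomed out (33 N at the wrist), turned it anticlockwise while pressed, then eased up and let go.

**Last checks:** both cameras show the wing turned 86° (1.50 rad) and the cap standing about 8 mm higher than before. The arm is clear, with wrist force near 0, at 8.65 s on the robot's clock. In the last picture, the tall bottle and the other items look as they were. I judged those by eye and did not measure them again. No check failed or disagreed; the two views differ by 1–2 mm, which is within the calibration.

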